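Close the dust covers and unlatch the specimen cassette from its dock

TASK

The polished specimens in the white cassette are ready to leave the bench: with the cassette still seated in its dock, fold its two dust covers fully down, first the plain one and then the one whose blue lip overlaps it. Then pinch the two blue side catches together to unlatch the cassette, lift it level and straight up, and finish while holding it by the catches about 10 cm above the dock, covers shut and specimens inside; do not put it down or let go. Do not touch the specimens with the gripper, and leave the petri dish, the dropper bottle, the tweezers and the loupe where they are.

Things in the scene. Friction and masses are not known exactly. Their poses are not given: they have to be found in the camera images.
- dock: grey bench dock with aluminium guides, base plate 156 x 96 mm, fixed to the table (its place and turn differ from run to run). Origin: centre of its underside on the table; x along its length, y across, z up. Its nest floor is at z = 10 mm; corner guides reach z = 27 mm; on each long side a bracket (x -24 to 24, |y| 33.5 to 39, top at z = 32 mm) whose bar holds down the barb of a side catch
- cassette: white cassette 118 x 48 x 46 mm (x, y, z, without catches and covers), 0.25 to 0.4 kg full, seated in the dock, axes parallel to the dock's. Origin: centre of its underside, 10 mm above the table; z up. Holds three specimens in pockets along x, tops 9 mm or more below the rim. 1 mm of side play; latched down until both catches are pressed, then slides straight up, free after 30 mm
- catch_left_pad (a point): centre of the outer face of the ribbed blue catch pad on the cassette's +y long side: pad face 30 mm wide (x) and 21 mm high (cassette z = 27 to 48 mm, 37 to 58 mm above the table when seated), facing +y at y = 32.5 mm. There is open air beside it; 5 mm below it lies the dock's bracket. The two pads are 65 mm apart over their faces, 56 mm when both are pressed home
- catch_right_pad (a point): centre of the outer face of the same pad on the cassette's -y long side, facing -y at y = -32.5 mm
- catch_left (a joint): inward travel of the +y catch in m: 0 free, 0.0045 fully pressed (stop). Its spring pushes it out with 3 N at 0 and 8.4 N at full travel. Released for lifting above about 0.003
- catch_right (a joint): the same for the -y catch
- plain_cover (a joint): angle of the plain dust cover in rad: 0 shut on the rim, 1.57 upright, 1.95 its stop, leaning outward. Clear pane in a grey frame, 57 mm from hinge to free edge, 46 mm wide, 3 mm thick; hinged on the cassette's +x end. Starts about upright, stays wherever it is left (friction 0.02 N m, no spring). It cannot shut if the lipped cover is shut first
- plain_cover_hinge (a point): middle of the plain cover's hinge axis (along the cassette's y), at cassette x = 58, z = 47.5 mm
- plain_cover_edge (a point): middle of the plain cover's free edge, 57 mm from its hinge
- lipped_cover (a joint): angle of the other dust cover in rad: 0 shut, 1.57 upright, 1.95 its stop. The same framed pane (57 x 46 x 3 mm) with a blue lip on its upper side, 36 mm wide, 2.5 mm thick, that reaches 10 mm beyond the pane and overlaps the shut plain cover by 8 mm; hinged on the cassette's -x end. Starts about upright, stays wherever it is left (friction 0.02 N m)
- lipped_cover_hinge (a point): middle of the lipped cover's hinge axis, at cassette x = -58, z = 47.5 mm
- lipped_cover_edge (a point): middle of the free edge of the blue lip, 67 mm from the hinge
- mount_black: black specimen mount, disc 30 mm across and 15 mm high, loose in one of the three pockets (which pocket differs). Origin: centre of its underside
- mount_red: red specimen mount, disc 30 mm across and 14 mm high, loose in another pocket. Origin: centre of its underside
- mount_green: green specimen mount, disc 30 mm across and 13 mm high, loose in another pocket. Origin: centre of its underside
- petri_dish: lidded clear petri dish, 62 mm across, 14 mm high, to be left alone. Origin: centre of its underside
- dropper_bottle: amber dropper bottle, 43 mm across, 118 mm high, to be left alone. Origin: centre of its underside
- tweezers: steel tweezers, 113 mm long (along their y), 9 mm high, to be left alone. Origin: centre of their underside
- loupe: small folding loupe, 35 x 26 x 14 mm, to be left alone. Origin: centre of its underside
Mind the look-alikes: they are no part of the job. Leave any yellow look-alike of the mount_red alone.

How it is judged:
By the outcome, as a careful person would: the job done as asked, in the order asked, and still so for the second after the job is handed in, while the arm keeps its last pose, push and grip.
It also fails if it takes over 51 s, if anything falls off the work surface, if the arm or the gripper's body presses on something with over 40 N, if the wrist force passes 120 N, or if a joint passes its speed limit or range.

ROBOT

A 6-joint arm with a two-finger parallel gripper is mounted at the origin on a cart in front of the work surface, level with it; the furniture and walls round the work are solid. World frame = base frame: x ahead of the robot, y to its left, z up, the work surface at z = 0. Lengths are in m, angles in rad, forces in N, time in s.
With the tool pointing down it reaches from about 0.35 to 0.85 m from the base axis. Payload 8.1 kg.
Tool frame: the origin (TCP) lies on the centre line of the jaws, within the pads' length; the fingertips stand 17 mm ahead of it and the grasp point (between the pads) lies 2 mm behind it; z points along the fingers, y is the line along which they close (so a half turn about z gives the same grasp; the last joint's range is limited). The gripper opens to 93 mm and grips with 3 to 60 N. Pads are 15 mm wide; open, the fingers measure 128 mm over their backs; the gripper's body (75 mm by 188 mm) begins 65 mm behind the grasp point.
Start: joints at [-1.344, 0.13, 1.488, -0, 1.523, -0.085], TCP at [0.184, -0.571, 0.236] pointing down, gripper open.
Joint ranges: [-2.96, 2.96], [-0.89, 2.26], [0.02, 2.5], [-1.34, 4.48], [0, 2.73], [-2.66, 2.66]. Speed limits (rad/s): [2.39, 2.39, 2.79, 3.14, 3.14, 3.14].

INTERFACE

Orientations are given as a rotation vector (axis times angle).
In Python, from plant import status, eyes, robot gives the robot as it stands. The module is installed in compiled form; this text tells all that it offers.
- The arm moves only by the tool servo_tool, never from a script. Its argument "plan" is text: rows parted by semicolons, each of 4 numbers parted by spaces: the shift along the tool's x, y, z in m, then the turn about the tool's z in degrees. A call has 1 to 12 rows; each row is the pose to reach, as a shift and turn from the pose commanded when the call began, along the tool's axes at that moment; what a row does not reach only later rows make up. A row lasts 1/12 s, in which the tool goes at most 41.7 mm and 7.16 degrees, less where a joint would pass 70% of its speed; a pose out of reach is approached as far as the arm can. A call with a gripper value outside its range is refused whole. "grip" is the closure, from -1 (fully open) to 1 (shut), set as the call begins (left out, the last holds). The fingers move at their own pace and stop on an object; "grip_force" is the grip in N (left out, the last holds). Time passes only in rows, so rows that repeat a pose let the fingers close. It gives the time, the measured TCP pose, the force, the opening and the grip force at its end, in the units of the state.
- status.read_state(): the state, without advancing time (a new reading comes with each control period).
- eyes.read_camera(name): name is "side" or "top" or "wrist"; returns a dict with "image" (384x512x3 uint8, blue, green, red), "fovy" (degrees; the focal length in pixels is half the picture's height over the tangent of half this angle, whatever the lens; pixels are square), "cx", "cy" (the principal point, pixels), "world_from_camera" (4x4, takes a point from camera to world coordinates); the wrist camera has in their place "hand_eye" (4x4, takes a point from camera to tool coordinates, whose origin is the TCP and whose axes are the flange's). Camera axes: x right, y down, z forward; pixel columns grow to the right and rows downward; lengths in m; the calibration is good to about 2 mm. A picture is of the moment at which its call begins: read the wrist's pose just before it. There is no depth.
- robot.close_job(): hands the job in; it is judged then, once.
The state is a dict: "t": time; "q": joint angles; "dq": joint speeds; "joint_torque": joint torques, N m; "tool_pos": TCP position; "orientation": TCP orientation; "force": force on the tool from outside, world axes, zero at the start; "wrist_torque": the same for the moment, N m; "opening": finger opening in m; "gripper_force": force on a finger pad.
Only numpy, scipy, OpenCV 4.12 (cv2) and the standard library are available. Lean on these libraries where they do the work, as an engineer would, in place of code of your own. Each camera call takes 0.05 s, during which the arm holds its last target. There are 200 camera calls.

## Working session

There is one attempt and no reset: what is moved stays moved. The work goes in short steps, Python scripts to look and compute and a tool call to move; the robot and the scene stay as the last step left them, time stands still between calls to the robot, and variables do not carry over. Pictures are saved under pics/ and viewed, at most 10 in all, crops included, and the job is handed in when it is done.

Besides the shell and the picture viewer there is one more tool, called after "Emit:" by a JSON object that holds its "name" and its "arguments", one argument or row to a line. servo_tool: Moves the arm, as the interface text tells. Its arguments: {"type":"object","properties":{"plan":{"type":"string"},"grip":{"type":"number"},"grip_force":{"type":"number"}},"required":["plan"]}

```bash
mkdir -p pics; cat > h.py <<'E'
import numpy as np, cv2
from plant import status, eyes, robot
from scipy.spatial.transform import Rotation as R
def cam(n):
    s=status.read_state(); c=eyes.read_camera(n)
    if n=="wrist":
        T=np.eye(4);T[:3,:3]=R.from_rotvec(s["orientation"]).as_matrix();T[:3,3]=s["tool_pos"]
        c["world_from_camera"]=T@c["hand_eye"]
    c["f"]=192/np.tan(np.radians(c["fovy"])/2); return c
def ray(c,u,v):
    T=np.array(c["world_from_camera"]);d=T[:3,:3]@np.array([(u-c["cx"])/c["f"],(v-c["cy"])/c["f"],1]);return T[:3,3],d/np.linalg.norm(d)
def plane(c,u,v,z):
    o,d=ray(c,u,v);return o+d*(z-o[2])/d[2]
def proj(c,p):
    q=np.linalg.inv(c["world_from_camera"])@np.append(p,1);return c["cx"]+c["f"]*q[0]/q[2],c["cy"]+c["f"]*q[1]/q[2]
def two(c1,p1,c2,p2):
    o,d=ray(c1,*p1);e,g=ray(c2,*p2);A=np.array([d,-g]).T;t=np.linalg.lstsq(A,e-o,rcond=None)[0]
    a=o+d*t[0];b=e+g*t[1];return (a+b)/2,np.linalg.norm(a-b)
def blue(c):
    h=cv2.cvtColor(c["image"],cv2.COLOR_BGR2HSV);m=cv2.inRange(h,(95,110,50),(130,255,255))
    n,l,s,ce=cv2.connectedComponentsWithStats(m);return [(s[i].tolist(),ce[i].round(1).tolist()) for i in range(1,n) if s[i][4]>25],l
E
python3 - <<'E'
from h import *
ims=[]
for n in("top","side"):
    c=cam(n);cv2.imwrite(f"pics/{n}0.png",c["image"])
    print(n,c["fovy"],c["cx"],c["cy"],np.round(c["world_from_camera"],3).tolist());print(blue(c)[0])
E
```

```text
top 51.01443797292757 254.5998150036592 191.8299813755124 [[-0.019, -0.987, 0.16, 0.283], [-1.0, 0.017, -0.017, 0.346], [0.014, -0.16, -0.987, 0.901], [0.0, 0.0, 0.0, 1.0]]
[([0, 38, 100, 114, 7584], [43.2, 92.8]), ([256, 162, 13, 5, 38], [262.1, 163.6]), ([252, 189, 14, 6, 54], [258.1, 191.4]), ([27, 274, 20, 10, 100], [37.2, 278.3])]
side 49.85825378477106 258.69512144878564 192.94200727263353 [[-0.987, -0.078, 0.138, 0.322], [-0.159, 0.464, -0.871, 1.099], [0.004, -0.882, -0.471, 0.486], [0.0, 0.0, 0.0, 1.0]]
[([258, 156, 14, 5, 52], [264.5, 158.0]), ([266, 196, 6, 15, 53], [268.1, 202.4]), ([0, 264, 128, 120, 13848], [63.1, 326.9])]
```

View pics/top0.png

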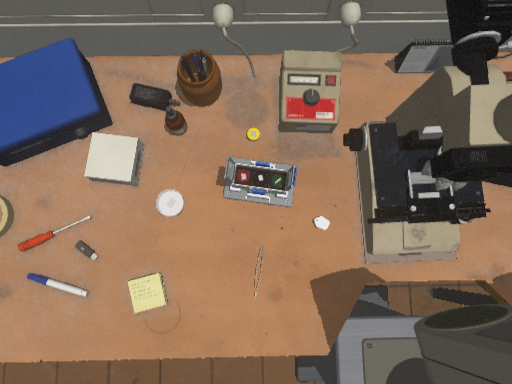

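View pics/side0.png

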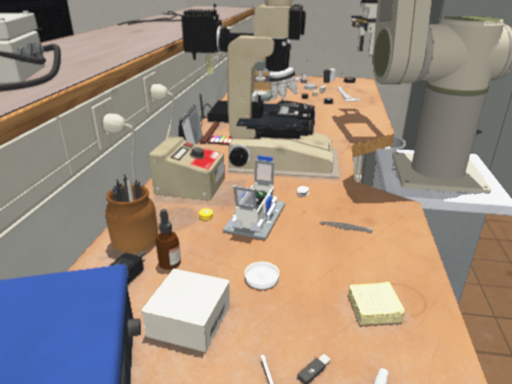

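The top picture shows the cassette in its dock at about (261,180), with the microscope to its right, the bottle at (175,122) and the petri dish at (170,203). In the side picture it is at (255,210), and the lipped cover with the blue lip at (264,158) is on the far (-y) end. I'll enlarge both views to confirm.

```bash
python3 - <<'E'
from h import *
t=cv2.imread("pics/top0.png")[145:220,210:310];s=cv2.imread("pics/side0.png")[145:245,215:295]
a=cv2.resize(t,None,fx=4.5,fy=4.5,interpolation=cv2.INTER_CUBIC);b=cv2.resize(s,None,fx=4.2,fy=4.2,interpolation=cv2.INTER_CUBIC)
o=np.zeros((max(a.shape[0],b.shape[0]),a.shape[1]+b.shape[1],3),np.uint8);o[:a.shape[0],:a.shape[1]]=a;o[:b.shape[0],a.shape[1]:]=b
cv2.imwrite("pics/c1.png",o);print(o.shape)
c=cam("top");h=cv2.cvtColor(c["image"],cv2.COLOR_BGR2HSV)
print("blue pads at z=.0.058",plane(c,262.1,163.6,.055),plane(c,258.1,191.4,.055))
k=cam("side");print("lip",plane(k,264.5,158,.12))
E
```

```text
(420, 786, 3)
blue pads at z=.0.058 [0.48133888 0.31407114 0.055     ] [0.42081854 0.32393182 0.055     ]
lip [0.44330384 0.25511204 0.12      ]
```

View pics/c1.png

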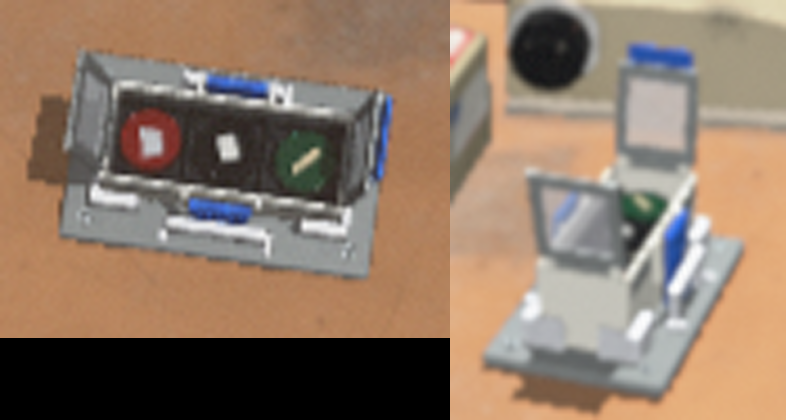

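The crop confirms it: the lipped cover (blue lip at top px (295,172)) is on the image-right, world -y, end of the cassette. The plain cover is at the left (228,167), with specimens red, black and green between them. The yellow disc at (253,134) is the decoy. The tall microscope stands between the start pose and the cassette, so I'll size it before moving.

```bash
python3 - <<'E'
from h import *
t=cv2.imread("pics/top0.png")[0:300,330:512];s=cv2.imread("pics/side0.png")[0:200,170:400]
a=cv2.resize(t,None,fx=2,fy=2);b=cv2.resize(s,None,fx=1.89,fy=1.89)
o=np.zeros((600,364+b.shape[1],3),np.uint8);o[:600,:364]=a;o[:b.shape[0],364:]=b
cv2.imwrite("pics/c2.png",o);print(o.shape)
c=cam("top")
P=lambda u,v,z:plane(c,u,v,z)[:2]
q=[(227.3,156.1),(224.4,197.2),(291.6,206.1)]
for z in(0.004,.008):
    w=[P(*x,z) for x in q];print(z,np.round(w,4).tolist(),[np.linalg.norm(w[0]-w[1]),np.linalg.norm(w[2]-w[1])],np.degrees(np.arctan2(*(w[1]-w[2])[::-1])),(w[0]+w[2])/2)
E
```

```text
(600, 799, 3)
0.004 [[0.5121, 0.3914], [0.4172, 0.3987], [0.3944, 0.248]] [np.float64(0.09523459636174442), np.float64(0.15243062857589948)] 81.40479382461392 [0.45326031 0.31968676]
0.008 [[0.5111, 0.3912], [0.4166, 0.3985], [0.3939, 0.2484]] [np.float64(0.09480972314088343), np.float64(0.15175058482504555)] 81.40479382461392 [0.45250126 0.31980486]
```

View pics/c2.png

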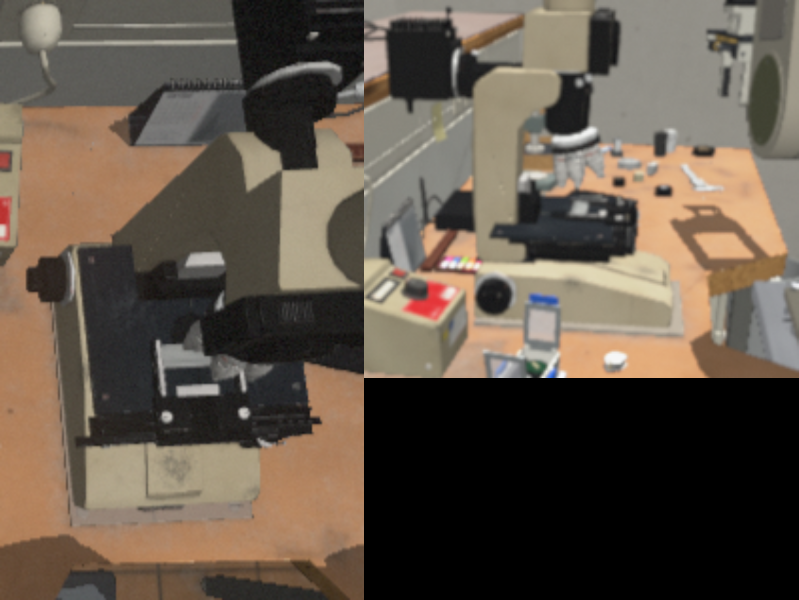

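The microscope's base front is at x≈0.28, the stage front at x≈0.34 (z≤0.17) and the head front at x≈0.385 (z~0.4 and above). I'll pass in front of the head at a small radius.

```bash
python3 - <<'E'
from h import *
s=status.read_state();print(s["t"],s["tool_pos"],R.from_rotvec(s["orientation"]).as_matrix().round(3).tolist(),s["opening"],s["force"])
c=cam("wrist");print(np.round(c["hand_eye"],3).tolist(),c["fovy"])
E
```

```text
0.25 [ 0.18401918 -0.57081975  0.23513098] [[0.952, 0.307, -0.0], [0.307, -0.952, 0.001], [0.0, -0.001, -1.0]] 0.09315111497114954 [-0.31094793 -0.96012361 -0.78758178]
[[-0.0, -0.964, -0.264, 0.074], [1.0, -0.0, 0.0, 0.001], [-0.0, -0.264, 0.964, -0.149], [0.0, 0.0, 0.0, 1.0]] 60.31920062384428
```

Emit:
{"name": "servo_tool", "arguments": {
  "plan": "0 -0.04 -0.01 -7; 0 -0.08 -0.02 -14; 0 -0.12 -0.03 -21; 0 -0.16 -0.04 -28; 0 -0.20 -0.05 -35; 0 -0.24 -0.06 -42; 0 -0.24 -0.06 -49; 0 -0.24 -0.06 -56; 0 -0.24 -0.06 -63; 0 -0.24 -0.06 -70; 0 -0.24 -0.06 -77; 0 -0.24 -0.06 -80"
}}

```text
t: 1.3
tool_pos: [0.1104, -0.3426, 0.2958]
orientation: [2.055, 2.376, -0.001]
force: [0.3, 0.6, 0.6]
opening: 0.093
gripper_force: 0.0
```

```bash
python3 - <<'E'
from h import *
s=status.read_state();print(s["t"],s["q"],s["tool_pos"],s["orientation"],s["force"])
q0=np.array([-1.344,.13,1.488]);
E
```

```text
1.3 [-1.40169310e+00 -5.72869207e-01  1.98245546e+00  1.19924274e-05
  1.73133949e+00 -1.54608850e+00] [ 0.11043585 -0.34258391  0.29584242] [ 2.05506649e+00  2.37550478e+00 -6.51131426e-04] [0.31183487 0.63743839 0.56839157]
```

Emit:
{"name": "servo_tool", "arguments": {
  "plan": "0.018 0.019 0 -7; 0.036 0.038 0 -14; 0.054 0.057 0 -21; 0.072 0.077 0 -28; 0.090 0.096 0 -35; 0.108 0.115 0 -42; 0.130 0.130 0 -49; 0.150 0.146 0 -56; 0.172 0.162 0 -63; 0.193 0.178 0 -70; 0.215 0.193 0 -77; 0.236 0.207 0 -82"
}}

```text
t: 2.3
tool_pos: [0.2836, -0.0792, 0.2958]
orientation: [-0.007, 3.141, -0.001]
force: [0.7, -0.2, 0.8]
opening: 0.0929
gripper_force: 0.0
```

```bash
python3 - <<'E'
from h import *
s=status.read_state();print(s["t"],np.round(s["q"],3),s["tool_pos"],R.from_rotvec(s["orientation"]).as_matrix().round(3)[:2,:2].tolist(),s["force"])
c=cam("side");cv2.imwrite("pics/s1.png",c["image"])
c=cam("top");cv2.imwrite("pics/t1.png",c["image"])
o=np.hstack([cv2.imread("pics/s1.png")[0:256,100:],cv2.imread("pics/t1.png")[128:384,150:]])
cv2.imwrite("pics/st1.png",o)
E
```

```text
2.3 [-0.447 -0.788  2.108  0.     1.821 -2.022] [ 0.28361113 -0.07919801  0.29584457] [[-1.0, -0.004], [-0.004, 1.0]] [ 0.71175825 -0.22194843  0.80135554]
```

View pics/st1.png

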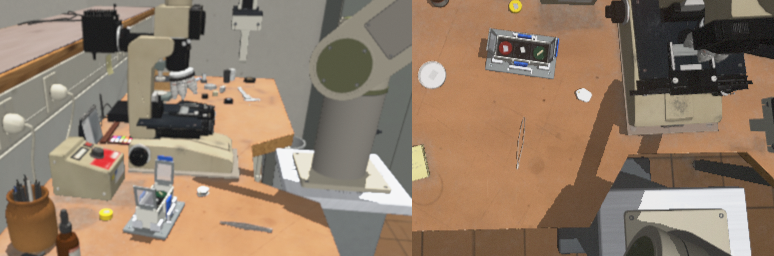

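The side part shows the gripper hanging at about (243,10), clear of the microscope head by about 8 cm. The cassette is undisturbed. Continuing the swing.

Emit:
{"name": "servo_tool", "arguments": {
  "plan": "-0.002 0.028 0 0; -0.004 0.056 0 0; -0.005 0.084 0 0; -0.004 0.112 0 0; -0.002 0.140 0 0; 0.003 0.168 0 0; 0.010 0.196 0 0; 0.017 0.224 0 0; 0.024 0.252 0 0; 0.027 0.280 0 -5; 0.027 0.308 0 -11; 0.025 0.335 0 -18"
}}

```text
t: 3.4
tool_pos: [0.259, 0.2555, 0.2959]
orientation: [-0.493, 3.102, 0.0]
force: [0.9, -1.1, -0.5]
opening: 0.093
gripper_force: 0.0
```

Emit:
{"name": "servo_tool", "arguments": {
  "plan": "-0.020 0 0 -7; -0.040 0 0 -14; -0.060 0 0 -21; -0.080 0 0.01 -28; -0.100 0 0.02 -35; -0.120 0 0.03 -42; -0.145 0 0.036 -49; -0.170 0 0.036 -56; -0.195 0 0.036 -63; -0.202 0.001 0.036 -63; -0.202 0.001 0.036 -63"
}}

```text
t: 4.32
tool_pos: [0.4525, 0.3166, 0.2589]
orientation: [2.031, -2.395, 0.0]
force: [-0.6, 0.1, 0.7]
opening: 0.093
gripper_force: 0.0
```

```bash
python3 - <<'E'
from h import *
s=status.read_state();print(s["t"],np.round(s["q"],3),s["tool_pos"],R.from_rotvec(s["orientation"]).as_matrix().round(3)[:2,:2].tolist(),s["force"])
c=cam("wrist");print(blue(c)[0])
cv2.imwrite("pics/w1.png",c["image"])
E
```

```text
4.3167 [ 0.518 -0.006  1.588 -0.     1.561 -2.46 ] [0.45251755 0.31659453 0.25891483] [[-0.163, -0.987], [-0.987, 0.163]] [-0.60290721  0.05909609  0.72774521]
[([237, 116, 43, 4, 162], [258.0, 117.4]), ([229, 162, 7, 31, 152], [232.1, 177.2]), ([283, 162, 6, 30, 136], [286.1, 176.6])]
```

View pics/w1.png

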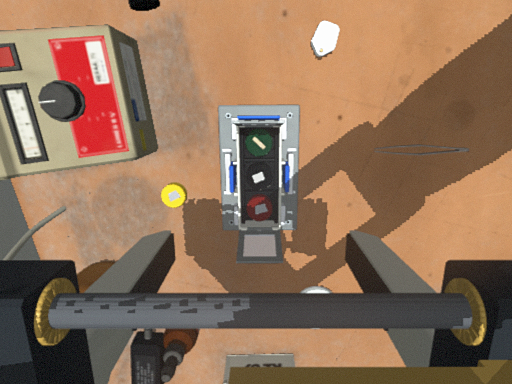

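The wrist picture shows the dock at (220–299, 105–230), the blue pads at (232,177) and (286,177), the lip edge-on at (258,117) and the plain cover's frame at (260,245). Specimens are in place. Refining the pose now.

```bash
python3 - <<'E'
from h import *
c=cam("wrist");b,l=blue(c)
print("pads",plane(c,232.1,177.2,.058),plane(c,286.1,176.6,.058))
m=[plane(c,229,177.5,.058),plane(c,289,177,.058)];print(m,np.linalg.norm(m[0]-m[1]),(m[0]+m[1])/2,np.degrees(np.arctan2(*(m[1]-m[0])[1::-1])))
# dock plate edges: grey mask on rows/cols
g=c["image"].astype(int)
hsv=cv2.cvtColor(c["image"],cv2.COLOR_BGR2HSV)
nb=(hsv[:,:,1]<70)
for r in range(112,136,6): x=np.where(nb[r,205:320])[0]+205;print(r,x.min(),x.max())
for r in range(200,228,6): x=np.where(nb[r,205:320])[0]+205;print(r,x.min(),x.max())
for k in(225,290,295): y=np.where(nb[90:240,k])[0]+90;print("col",k,y.min(),y.max())
t=cam("top");lt=(t["cx"],)
# lip by two views (top view blue at right end)
h2=cv2.cvtColor(t["image"],cv2.COLOR_BGR2HSV);mm=cv2.inRange(h2,(100,80,30),(130,255,255));yy,xx=np.where(mm[150:200,285:310]);print("lip top",xx.mean()+285,yy.mean()+150,len(xx))
print(b)
E
```

```text
pads [0.48247339 0.31186646 0.058     ] [0.4247136  0.32078799 0.058     ]
[array([0.48584578, 0.31164231, 0.058     ]), array([0.42168012, 0.32173938, 0.058     ])] 0.06495523588660576 [0.45376295 0.31669085 0.058     ] 171.05730879031907
112 217 298
118 217 298
124 218 297
130 218 297
200 221 296
206 221 296
212 221 296
218 221 295
224 222 295
col 225 106 230
col 290 105 229
col 295 105 228
lip top nan nan 0
[([236, 116, 43, 4, 166], [257.0, 117.5]), ([228, 162, 7, 31, 154], [231.2, 177.3]), ([282, 162, 6, 30, 145], [284.9, 176.8])]<stdin>:14: RuntimeWarning: Mean of empty slice.
  ret = ret.dtype.type(ret / rcount)
```

Pads measure 65.0 mm apart over their faces, as specified. The cassette centre is about (0.454, 0.317) and its x axis has a yaw of about 81°. I'll turn the tool half around so the camera faces away from the microscope, close the fingers, and move outside the plain cover.

Emit:
{"name": "servo_tool", "arguments": {
  "plan": "-0.01 -0.001 0 7; -0.03 -0.001 0 14; -0.05 -0.001 0 21; -0.07 -0.001 0 28; -0.09 -0.001 0 35; -0.105 -0.001 0 42; -0.105 -0.001 0 49; -0.105 -0.001 0 56; -0.105 -0.001 0 63; -0.105 -0.001 0 70; -0.105 -0.001 0 77; -0.105 -0.001 0 84",
  "grip": 1,
  "grip_force": 10
}}

```text
t: 5.47
tool_pos: [0.4677, 0.4206, 0.2604]
orientation: [0.098, 3.14, 0.0]
force: [0.1, 0.4, 0.2]
opening: 0.0177
gripper_force: 0.0
```

Emit:
{"name": "servo_tool", "arguments": {
  "plan": "0 0 0 7; 0 0 0 14; 0 0 0 21; 0 0 0 28; 0 0 0 35; 0 0 0 42; 0 0 0 49; 0 0 0 56; 0 0 0 63; 0 0 0 70; 0 0 0 77; 0 0 0 84"
}}

```text
t: 6.47
tool_pos: [0.4678, 0.4206, 0.2604]
orientation: [2.174, 2.268, 0.001]
force: [0.6, 0.0, -0.5]
opening: 0.0
gripper_force: 0.0
```

Emit:
{"name": "servo_tool", "arguments": {
  "plan": "0 0 0 6; 0 0 0 11.5; 0 0 0 11.5; 0 0 0 11.5"
}}

```text
t: 6.8
tool_pos: [0.468, 0.4207, 0.2603]
orientation: [2.38, 2.051, 0.001]
force: [0.5, -0.4, -0.4]
opening: 0.0004
gripper_force: 0.0
```

```bash
python3 - <<'E'
from h import *
t0=status.read_state()
a=np.radians(81.0);ex=np.array([np.cos(a),np.sin(a)]);ey=np.array([-ex[1],ex[0]])
p=t0["tool_pos"];Rm=R.from_rotvec(t0["orientation"]).as_matrix();d=p[:2]-[.454,.3166]
print(t0["t"],p,"cass xy",d@ex,d@ey,"psi",np.degrees(np.arctan2(Rm[1,0],Rm[0,0])),t0["opening"],np.round(t0["q"],2))
c=cam("top");cv2.imwrite("pics/t2.png",c["image"]);s=cam("side");cv2.imwrite("pics/s2.png",s["image"])
print(blue(s)[0][:3]);
w=cam("wrist");print(blue(w)[0])
cv2.imwrite("pics/c3.png",np.hstack([cv2.resize(s["image"][120:260,190:310],None,fx=3,fy=3),cv2.resize(w["image"],(420,420))]))
E
```

```text
6.8 [0.46803316 0.42074136 0.26025866] cass xy 0.1050544768616938 0.0024309084161743075 psi 81.49342381569134 0.00042970089551277584 [0.65 0.2  1.37 0.   1.57 0.8 ]
[([258, 156, 14, 5, 52], [264.5, 158.0]), ([266, 196, 6, 15, 51], [268.1, 202.5]), ([0, 264, 128, 120, 13851], [63.1, 326.9])]
[([458, 111, 54, 8, 353], [487.1, 114.2]), ([255, 344, 11, 9, 84], [259.8, 348.2])]
```

View pics/c3.png

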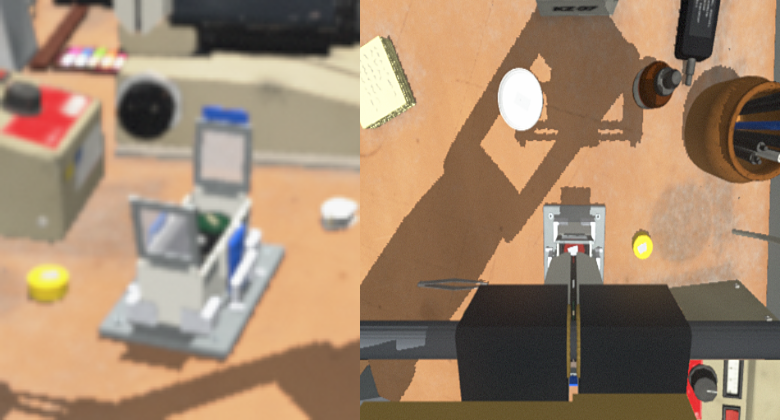

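In the crop both covers stand about upright. The wrist view shows the closed fingers outside the plain cover, clear of the bottle and dish. Folding the plain cover down along its arc.

Emit:
{"name": "servo_tool", "arguments": {
  "plan": "0 0.002 0.04 0; 0 0.002 0.08 0; 0 0.002 0.12 0; -0.010 0.002 0.143 0; -0.024 0.002 0.144 0; -0.038 0.002 0.144 0; -0.049 0.002 0.145 0; -0.059 0.002 0.149 0; -0.064 0.002 0.152 0; -0.068 0.002 0.155 0; -0.072 0.002 0.159 0; -0.075 0.002 0.163 0"
}}

```text
t: 7.95
tool_pos: [0.4595, 0.3465, 0.0966]
orientation: [2.382, 2.048, 0.001]
force: [0.3, -0.2, -0.1]
opening: 0.0006
gripper_force: 0.2
```

```bash
python3 - <<'E'
from h import *
s=status.read_state();print(s["tool_pos"],s["force"])
c=cam("side");cv2.imwrite("pics/c4.png",cv2.resize(c["image"][120:260,190:310],None,fx=4,fy=4))
E
```

```text
[0.4595459  0.34645248 0.09663395] [ 0.32706001 -0.24144601 -0.12744176]
```

View pics/c4.png

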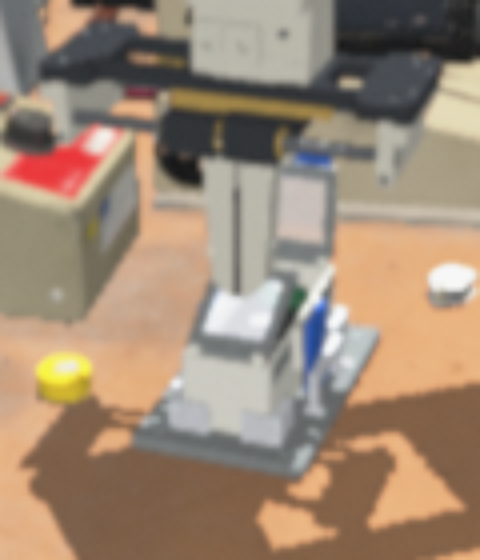

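The side crop shows the plain cover folding under the fingers, at about 30° above shut, with the lipped cover still upright. Continuing down.

Emit:
{"name": "servo_tool", "arguments": {
  "plan": "-0.0015 0 0.003 0; -0.0035 0 0.007 0; -0.005 0 0.011 0; -0.0055 0 0.014 0; -0.006 0 0.017 0; -0.0065 0 0.019 0; -0.0065 0 0.020 0; -0.0065 0 0.020 0"
}}

```text
t: 8.67
tool_pos: [0.4582, 0.34, 0.0764]
orientation: [-2.382, -2.048, 0.001]
force: [0.2, 0.5, 0.5]
opening: 0.0005
gripper_force: 0.0
```

Emit:
{"name": "servo_tool", "arguments": {
  "plan": "0 0 0.001 0; 0 0 0.002 0; 0 0 0.002 0"
}}

```text
t: 8.92
tool_pos: [0.4586, 0.3402, 0.076]
orientation: [2.382, 2.048, 0.001]
force: [-4.2, -3.3, 10.2]
opening: 0.0006
gripper_force: 4.9
```

The plain cover is shut: tips are at z=0.059, the pane's top height, with 10 N of contact. Now over to the outside of the lipped cover.

Emit:
{"name": "servo_tool", "arguments": {
  "plan": "0 0 -0.035 0; 0 0 -0.07 0; 0 0 -0.105 0; -0.035 0 -0.105 0; -0.07 0 -0.105 0; -0.105 0 -0.105 0; -0.129 0 -0.105 0; -0.129 0 -0.07 0; -0.129 0 -0.0385 0; -0.129 0 -0.0385 0"
}}

```text
t: 9.75
tool_pos: [0.4352, 0.2106, 0.1074]
orientation: [-2.381, -2.045, 0.013]
force: [-0.8, -1.0, -0.7]
opening: 0.0002
gripper_force: 0.0
```

```bash
python3 - <<'E'
from h import *
s=status.read_state();a=np.radians(81.0);ex=np.array([np.cos(a),np.sin(a)]);ey=np.array([-ex[1],ex[0]]);d=s["tool_pos"][:2]-[.454,.3166]
print(s["t"],s["tool_pos"],s["force"],d@ex,d@ey)
E
```

```text
9.75 [0.43518973 0.21062862 0.10738952] [-0.83097223 -0.97201269 -0.65444556] -0.10760927079296374 0.0020011083835720055
```

Emit:
{"name": "servo_tool", "arguments": {
  "plan": "0.012 0 0 0; 0.025 0 -0.001 0; 0.038 0 -0.001 0; 0.048 0 0 0; 0.058 0 0.003 0; 0.063 0 0.006 0; 0.067 0 0.009 0; 0.071 0 0.013 0; 0.0735 0 0.017 0; 0.0755 0 0.021 0; 0.077 0 0.025 0; 0.079 0 0.030 0"
}}

```text
t: 10.75
tool_pos: [0.4509, 0.2905, 0.0827]
orientation: [2.383, 2.047, -0.0]
force: [-0.2, -0.5, 1.1]
opening: 0.0008
gripper_force: 0.2
```

```bash
python3 - <<'E'
from h import *
s=status.read_state();print(s["tool_pos"],s["force"])
c=cam("side");t=cam("top");print(blue(c)[0],blue(t)[0])
cv2.imwrite("pics/c5.png",np.hstack([cv2.resize(c["image"][120:260,190:310],None,fx=3,fy=3),cv2.resize(t["image"][130:235,200:320],None,fx=3.5,fy=4)]))
E
```

```text
[0.45086254 0.2904697  0.08269171] [-0.1948525  -0.50723317  1.09221059]
[([248, 188, 16, 6, 51], [255.2, 190.6]), ([266, 196, 5, 16, 52], [268.0, 203.3]), ([0, 264, 128, 120, 13853], [63.1, 326.9])] [([0, 38, 100, 114, 7585], [43.2, 92.9]), ([27, 274, 20, 10, 96], [37.2, 278.4])]
```

Emit:
{"name": "servo_tool", "arguments": {
  "plan": "0.0005 0 0.002 0; 0.0005 0 0.004 0; 0.0005 0 0.0055 0; 0.0005 0 0.0055 0"
}}

```text
t: 11.18
tool_pos: [0.4509, 0.291, 0.0774]
orientation: [2.382, 2.048, -0.0]
force: [0.2, -0.6, -0.8]
opening: 0.0008
gripper_force: 0.0
```

Emit:
{"name": "servo_tool", "arguments": {
  "plan": "0 0 0.001 0; 0 0 0.002 0; 0 0 0.002 0"
}}

```text
t: 11.43
tool_pos: [0.4511, 0.2911, 0.0762]
orientation: [2.382, 2.048, 0.0]
force: [-1.3, -1.3, 3.5]
opening: 0.0006
gripper_force: 2.0
```

Emit:
{"name": "servo_tool", "arguments": {
  "plan": "0 0 0.001 0; 0 0 0.001 0"
}}

```text
t: 11.6
tool_pos: [0.4512, 0.2912, 0.076]
orientation: [2.382, 2.048, 0.0]
force: [-4.5, -3.1, 11.5]
opening: 0.0008
gripper_force: 5.8
```

Emit:
{"name": "servo_tool", "arguments": {
  "plan": "0 0 -0.03 0; 0 0 -0.065 0; 0.01 0 -0.1 0; 0.025 0 -0.135 0; 0.025 0 -0.135 0; 0.025 0 -0.135 0; 0.025 0 -0.135 0",
  "grip": -1
}}

```text
t: 12.18
tool_pos: [0.4545, 0.3158, 0.2093]
orientation: [2.382, 2.048, -0.0]
force: [-0.4, 0.1, -0.1]
opening: 0.0425
gripper_force: 0.0
```

```bash
python3 - <<'E'
from h import *
s=status.read_state();c=cam("wrist");b,l=blue(c);print(s["t"],s["tool_pos"],s["force"],b)
cv2.imwrite("pics/w2.png",cv2.resize(c["image"][130:384,150:380],None,fx=2.3,fy=2.3))
E
```

```text
12.1833 [0.45454135 0.31580097 0.20929448] [-0.37135894  0.1453194  -0.05650431] [([224, 163, 8, 36, 219], [227.5, 180.6]), ([287, 164, 7, 36, 167], [290.3, 182.0]), ([239, 176, 40, 20, 768], [258.5, 185.3])]
```

View pics/w2.png

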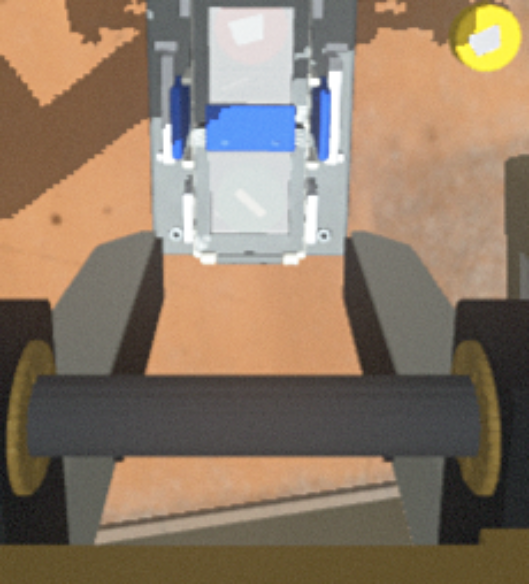

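Both covers lie flat, the lip on top of the plain pane at crop (250,128), with pads at (180,118) and (322,118). Measuring the pads for the grasp.

```bash
python3 - <<'E'
from h import *
s=status.read_state();c=cam("wrist");b,l=blue(c);print(b,s["tool_pos"])
bb=sorted(b,key=lambda x:x[0][0]);L,Rr=bb[0],bb[-1]
P=plane(c,L[0][0]-.5,L[1][1],.058);Q=plane(c,Rr[0][0]+Rr[0][2]-.5,Rr[1][1],.058)
print(P,Q,np.linalg.norm(P-Q))
Rm=R.from_rotvec(s["orientation"]).as_matrix()
print("tool coords",Rm.T@((P+Q)/2-s["tool_pos"]),"yaw err deg",np.degrees(np.arctan2(*(Rm.T@(Q-P))[:2])))
E
```

```text
[([225, 163, 8, 36, 221], [228.2, 179.9]), ([287, 166, 8, 33, 157], [291.2, 182.4]), ([240, 175, 40, 20, 778], [259.1, 184.5])] [0.45400209 0.31531964 0.20817872]
[0.42390568 0.3266984  0.058     ] [0.48777961 0.31459935 0.058     ] 0.06500973953647153
tool coords [0.00576043 0.00126783 0.15016873] yaw err deg -2.0914610766984256
```

Emit:
{"name": "servo_tool", "arguments": {
  "plan": "0.0045 0.001 0.03 0; 0.0045 0.001 0.06 0; 0.0045 0.001 0.09 0; 0.0045 0.001 0.11 0; 0.0045 0.001 0.13 0; 0.0045 0.001 0.145 0; 0.0045 0.001 0.151 0; 0.0045 0.001 0.155 0; 0.0045 0.001 0.155 0; 0.0045 0.001 0.155 0",
  "grip": -1
}}

```text
t: 13.12
tool_pos: [0.4566, 0.3202, 0.0551]
orientation: [2.382, 2.048, 0.001]
force: [0.6, 0.2, 0.3]
opening: 0.0931
gripper_force: 0.0
```

```bash
python3 - <<'E'
from h import *
s=status.read_state();print(s["t"],s["tool_pos"],s["force"],s["opening"])
E
```

```text
13.1167 [0.45662078 0.32019079 0.05512739] [0.58810121 0.15001022 0.27288095] 0.09305398197751598
```

Tips are at z≈0.038, above the brackets, with no contact. Pinching now.

Emit:
{"name": "servo_tool", "arguments": {
  "plan": "0 0 0.001 0; 0 0 0.001 0; 0 0 0.001 0; 0 0 0.001 0; 0 0 0.001 0; 0 0 0.001 0; 0 0 0.001 0; 0 0 0.001 0; 0 0 0.001 0; 0 0 0.001 0",
  "grip": 1,
  "grip_force": 30
}}

```text
t: 13.95
tool_pos: [0.4552, 0.3206, 0.0543]
orientation: [-2.381, -2.047, 0.002]
force: [-9.3, 1.1, 11.1]
opening: 0.0549
gripper_force: 30.0
```

Emit:
{"name": "servo_tool", "arguments": {
  "plan": "0 -0.001 -0.001 0; 0 -0.0015 -0.002 0; 0 -0.0015 -0.002 0; 0 -0.0015 -0.002 0"
}}

```text
t: 14.28
tool_pos: [0.4548, 0.3202, 0.0553]
orientation: [2.382, 2.048, -0.0]
force: [0.1, -0.1, -3.1]
opening: 0.0548
gripper_force: 30.0
```

Emit:
{"name": "servo_tool", "arguments": {
  "plan": "0 0 -0.002 0; 0 0 -0.005 0; 0 0 -0.008 0; 0 0 -0.012 0; 0 0 -0.016 0; 0 0 -0.020 0; 0 0 -0.020 0"
}}

```text
t: 14.87
tool_pos: [0.4556, 0.3208, 0.077]
orientation: [2.382, 2.048, 0.003]
force: [0.3, 0.2, -3.1]
opening: 0.0548
gripper_force: 30.0
```

```bash
python3 - <<'E'
from h import *
s=status.read_state();print(s["tool_pos"],s["orientation"],s["force"],s["wrist_torque"],s["opening"])
c=cam("side");print(blue(c)[0])
E
```

```text
[0.45558677 0.32081251 0.07701269] [2.38210052 2.04769182 0.00298667] [ 0.2986265   0.16953826 -3.10842948] [-0.00186243 -0.05860932  0.02936446] 0.054805650670465444
[([247, 182, 16, 6, 52], [254.6, 184.8]), ([264, 200, 5, 9, 33], [266.1, 204.3]), ([0, 264, 128, 120, 13849], [63.1, 326.9])]
```

It's unlatched and rising freely, carrying about 3.1 N with almost no moment. Lifting the rest.

Emit:
{"name": "servo_tool", "arguments": {
  "plan": "0 0 -0.006 0; 0 0 -0.013 0; 0 0 -0.020 0; 0 0 -0.028 0; 0 0 -0.036 0; 0 0 -0.044 0; 0 0 -0.052 0; 0 0 -0.060 0; 0 0 -0.068 0; 0 0 -0.074 0; 0 0 -0.078 0; 0 0 -0.080 0"
}}

```text
t: 15.92
tool_pos: [0.4552, 0.3206, 0.1565]
orientation: [2.382, 2.048, 0.002]
force: [-0.5, 0.4, -2.3]
opening: 0.0551
gripper_force: 30.0
```

Emit:
{"name": "servo_tool", "arguments": {
  "plan": "0 0 0 0; 0 0 0 0; 0 0 0 0; 0 0 0 0"
}}

```text
t: 16.25
tool_pos: [0.4546, 0.3202, 0.155]
orientation: [-2.382, -2.048, 0.002]
force: [-0.1, -0.1, -3.7]
opening: 0.0545
gripper_force: 30.0
```

```bash
python3 - <<'E'
from h import *
s=status.read_state();print(s["t"],s["tool_pos"],s["force"],s["wrist_torque"],s["opening"])
c=cam("side");cv2.imwrite("pics/f.png",cv2.resize(c["image"][110:270,170:330],None,fx=3.5,fy=3.5))
E
```

```text
16.25 [0.45455783 0.32018686 0.15502527] [-0.10431203 -0.05264121 -3.70690995] [-0.00024135 -0.09255688 -0.01301661] 0.054533819683376616
```

View pics/f.png

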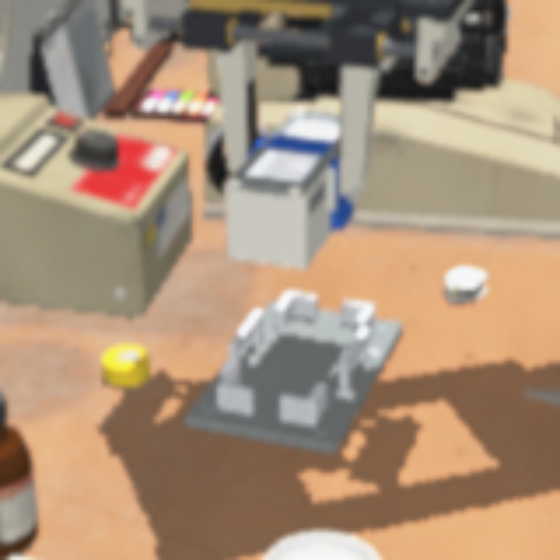

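The cassette hangs level at about (285,200), covers shut, about 10 cm above the empty dock, and its neighbours haven't moved. Handing in.

```bash
python3 -c "
from plant import robot;print(robot.close_job())"
```

```text
the job is handed in; nothing more can be done
None
```

The job is handed in: plain cover then lipped cover shut, catches pinched, and the cassette held level by the catches about 10 cm above the dock at t ≈ 16 s, with nothing else disturbed as far as the last side picture shows.

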